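Set the capsule filler's bed-height dial and lock the bed

TASK

Set up the capsule-filling machine for the green capsule size: with a fingertip, push the dial's arm round until the tip of its red needle is over the middle of the green disc, and only then push the blue clamp lever round until it is fully home against its stop. Only push the arm and the lever, do not pinch them, and do not lift or shift the loose things on the bench; finish with the hand clear and both settings still so.

Things in the scene. Friction and masses are not known exactly. Their poses are not given: they have to be found in the camera images.
- machine: white capsule-filling machine, fixed to the bench, 250 (x) by 520 (y) by 55 mm high; the top of its flat deck is 55 mm above the bench. A raised capsule bed (190 by 170 mm, 24 mm above the deck at the rim, capsules up to 27 mm above the deck) is centred at x 0, y +95 mm. Origin: centre of the underside on the bench; x away from the robot at yaw 0, y to the left, z up. Dial axis at (45, -125) mm, clamp axis at (10, 225) mm.
- dial_axis (a point): dial arm's vertical axis of rotation, at the top of the arm, 95 mm above the bench
- needle_tip (a point): tip of the red needle, 115 mm from the dial axis, 73 mm above the bench (18 mm above the deck). The arm behind it is a dark bar with grey sides, 20 mm wide over both sides, from 20 mm behind the axis to 85 mm before it towards the needle tip; its flanks are upright, from 69 to 95 mm above the bench; the needle is 6 mm wide
- dial (a joint): angle of the dial arm, rad: 0 points along the machine's -x, positive is counter-clockwise seen from above (towards the machine's -y); stops at -1.35 and 1.35. It turns freely both ways against friction of 0.2 N m (about 3 N at 70 mm from the axis) and stays where it is left
- disc_green: green disc, 24 mm across and 3 mm thick, fixed on the deck under the circle that the needle tip runs on, about 115 mm from the dial axis; it has one of three places, about -1, 0 or +1 rad of the dial. Origin: centre of its underside, on the deck
- disc_yellow: yellow disc of the same size on another of the three places (another capsule size, not wanted)
- disc_violet: violet disc of the same size on another of the three places (another capsule size, not wanted)
- clamp_axis (a point): clamp lever's vertical axis of rotation, at the top of the lever, 95 mm above the bench
- clamp_tip (a point): free end of the blue clamp lever, 72 mm from the clamp axis. The lever is a bar 20 mm wide over its grey sides, with upright flanks from 69 to 95 mm above the bench; open, it sticks out over the left end of the machine, past the deck
- clamp (a joint): angle of the clamp lever, rad: 0 points along the machine's +y (open), grows counter-clockwise seen from above, towards the machine's -x; 1.5 is fully home against the stop. Friction of 0.15 N m (about 3 N at 55 mm from the axis); it stays where it is left
- amber_bottle: loose amber bottle, 48 mm across, 95 mm tall, standing on the bench right of the machine; origin: centre of the underside
- tamper: loose steel tamper, foot 44 mm across, 76 mm tall, standing on the bench beside the left end of the machine; origin: centre of the underside
- capsule_cup: loose clear cup, 52 mm across the rim, 45 mm tall, standing on the machine's deck behind the dial, between the dial and the capsule bed; origin: centre of the underside
Things that resemble listed ones, but are neither listed nor needed, are in the scene too. What is shaped like the tamper but turquoise is not meant.

How it is judged:
By the outcome, as a careful person would: the job done as asked, in the order asked, and still so for the second after the job is handed in, with the robot touching nothing.
It also fails if it takes over 72 s, if anything falls off the work surface, if the arm or the gripper's body presses on something with over 40 N, if the wrist force passes 120 N, or if a joint passes its speed limit or range.

ROBOT

A 6-joint arm with a two-finger parallel gripper is mounted at the origin on the work surface. World frame = base frame: x ahead of the robot, y to its left, z up, the work surface at z = 0. Lengths are in m, angles in degrees, forces in N, time in s.
With the tool pointing down it reaches from about 0.325 to 0.85 m from the base axis. Payload 15.5 kg.
Tool frame: the origin (TCP) lies midway between the tips of the shut fingers; the grasp point (between the pads) lies 19 mm behind it; y points along the fingers, x is the direction in which the jaws open and shut, and the axes are right-handed (so a half turn about y gives the same grasp; the last joint's range is limited). The gripper opens to 91 mm and grips with 3 to 60 N. Pads are 32 mm wide; open, the fingers measure 118 mm over their backs; the gripper's body (76 mm by 178 mm) begins 60 mm behind the grasp point.
Start: joints at [67.065, 28.281, 77.091, -0, 74.628, -5.472], TCP at [0.188, 0.596, 0.214] pointing down, gripper open.
Joint ranges: [-166.48, 166.48], [-47.26, 123.95], [12.59, 153.08], [-70.14, 250.14], [6.76, 159.57], [-176.63, 176.63]. Speed limits (degrees/s): [108.29, 108.29, 147.25, 172.46, 172.46, 172.46].

INTERFACE

Orientations are given as a 3x3 rotation matrix whose columns are the frame's x, y, z axes.
In Python, from bench import ctrl gives the robot as it stands. The module is installed in compiled form; this text tells all that it offers. Calls block until the motion is done:
- ctrl.goto(position, orientation): joint-space move of the TCP to a pose.
- ctrl.move_l(position, vel=0.15, ori=None, contact_N=None): straight line of the TCP; ori=None keeps the orientation; vel is the mean speed in m/s. With contact_N (N) it stops when the force on the tool has changed by that much, and returns True; else False.
- ctrl.movej(angles): joint-space move.
- ctrl.command_gripper(opening): opening from 0.0 (shut) to 1.0 (fully open); the grip force is fixed at half the most; returns when the fingers have stopped.
- ctrl.sleep(seconds).
- ctrl.ik(position, orientation): joint angles nearest the present ones, or None.
- ctrl.read_camera(name): name is "scene" or "top" or "wrist"; returns the picture (400x640x3 uint8, blue, green, red); there is no depth.
- ctrl.camera_params(name): a dict with "fx", "fy", "cx", "cy" (pixels), "pose" (4x4, takes a point from camera to world coordinates); the wrist camera has in their place "T_tool_cam" (4x4, takes a point from camera to tool coordinates, whose origin is the TCP and whose axes are the tool frame's). Camera axes: x right, y up, looking along -z (the intrinsics and any distortion apply to the point x, -y, -z); pixel columns grow to the right and rows downward; lengths in m; the calibration is good to about 2 mm. A picture is of the moment at which its call begins: read the wrist's pose just before it. camera_params takes no time and is no camera call.
A pose or a line that the arm cannot do raises ctrl.MotionError and nothing moves.
- ctrl.sign_off(): hands the job in, once; it reports no verdict.
Readings, each from a call of its own:
- ctrl.current_t(): time.
- ctrl.current_q(): joint angles.
- ctrl.current_dq(): joint speeds.
- ctrl.current_effort(): joint torques, N m.
- ctrl.current_tool_pos(): TCP position.
- ctrl.current_eef_rot(): TCP orientation.
- ctrl.current_contact_force(): force on the tool from outside, world axes, zero at the start.
- ctrl.current_wrist_torque(): the same for the moment, N m.
- ctrl.current_grip_width(): opening from 0.0 (shut) to 1.0 (fully open).
Only numpy, scipy, OpenCV 4.12 (cv2) and the standard library are available. Lean on these libraries where they do the work, as an engineer would, in place of code of your own. Each camera call takes 0.05 s, during which the arm holds its last target.

## Working session

There is one attempt and no reset: what is moved stays moved. The work goes in short steps, each a Python script; the robot and the scene stay as the last script left them, time stands still between calls to the robot, and variables do not carry over. Pictures are saved under pics/ and viewed, and the job is handed in when it is done.

```bash
mkdir -p pics; python3 - <<'E'
from bench import ctrl
import cv2,numpy as np
for n in ("scene","top","wrist"):
    im=ctrl.read_camera(n); cv2.imwrite(f"pics/{n}0.png",im)
    p=ctrl.camera_params(n); print(n,{k:(np.round(v,3).tolist() if hasattr(v,'shape') else v) for k,v in p.items()})
print(ctrl.current_t(),ctrl.current_eef_rot())
E
```

```text
scene {'fx': 489.23560593708953, 'fy': 489.23560593708953, 'cx': 320.7504869915879, 'cy': 199.7511955024561, 'pose': [[0.522, -0.635, 0.569, 1.207], [0.853, 0.374, -0.364, -0.425], [0.018, 0.676, 0.737, 1.024], [0.0, 0.0, 0.0, 1.0]]}
top {'fx': 380.86378247326877, 'fy': 380.86378247326877, 'cx': 313.13188770438154, 'cy': 206.12294665066136, 'pose': [[0.02, 0.999, -0.04, 0.437], [-1.0, 0.02, 0.004, 0.036], [0.005, 0.04, 0.999, 1.018], [0.0, 0.0, 0.0, 1.0]]}
wrist {'fx': 319.50993634604436, 'fy': 319.50993634604436, 'cx': 319.43826273586626, 'cy': 193.91660556840026, 'T_tool_cam': [[1.0, -0.001, 0.0, -0.001], [0.001, 0.255, -0.967, -0.172], [0.001, 0.967, 0.255, 0.071], [0.0, 0.0, 0.0, 1.0]]}
0.15 [[ 3.00110681e-01 -3.20104305e-04 -9.53904333e-01]
 [ 9.53903982e-01 -8.20144191e-04  3.00110846e-01]
 [-8.78405871e-04 -9.99999612e-01  5.92147390e-05]]
```

View pics/top0.png

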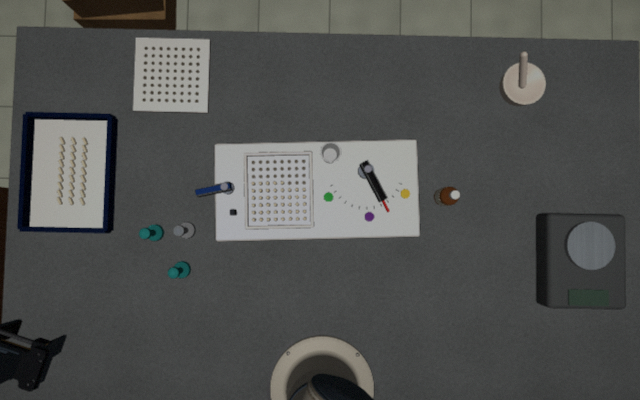

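View pics/scene0.png

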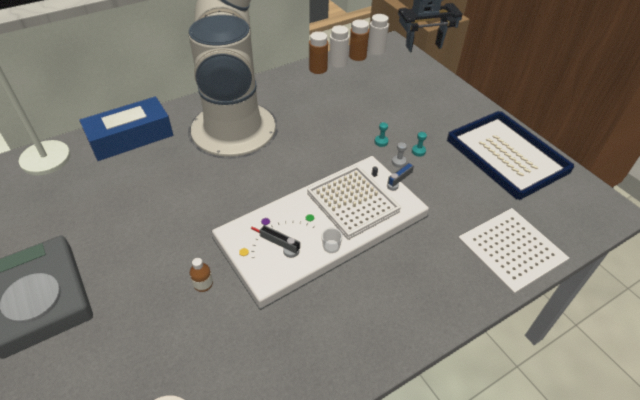

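View pics/wrist0.png

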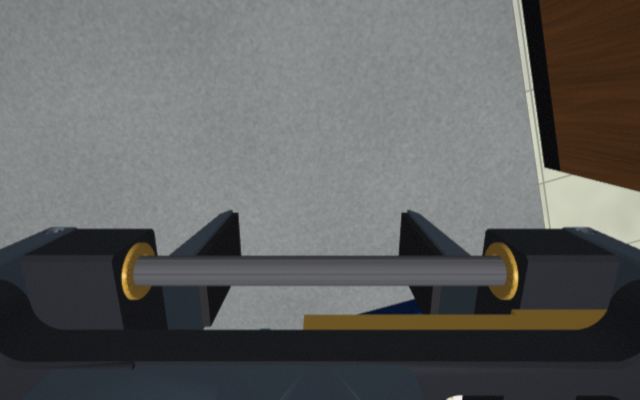

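```bash
cat > h.py <<'E'
import cv2,numpy as np
from bench import ctrl
def cam(n):
    p=ctrl.camera_params(n)
    if n=="wrist":
        T=np.eye(4);T[:3,:3]=ctrl.current_eef_rot();T[:3,3]=ctrl.current_tool_pos();T=T@p["T_tool_cam"]
    else: T=np.array(p["pose"])
    return p,T
def shot(n):
    p,T=cam(n); return ctrl.read_camera(n),p,T
def ray(p,T,uv,z):
    d=T[:3,:3]@np.array([(uv[0]-p["cx"])/p["fx"],-(uv[1]-p["cy"])/p["fy"],-1.])
    o=T[:3,3]; return o+d*(z-o[2])/d[2]
def proj(p,T,X):
    c=T[:3,:3].T@(np.array(X)-T[:3,3]); return np.array([p["cx"]+p["fx"]*c[0]/-c[2],p["cy"]-p["fy"]*c[1]/-c[2]])
H={"green":((45,75),100,60),"yellow":((18,32),120,100),"violet":((135,165),70,40),"red":((172,188),120,80),"blue":((100,125),90,30)}
def mask(im,k):
    h=cv2.cvtColor(im,cv2.COLOR_BGR2HSV).astype(int);(a,b),s,v=H[k]
    hh=h[...,0]
    m=((hh>=a)&(hh<=b)) if b<180 else ((hh>=a)|(hh<=b-180))
    return (m&(h[...,1]>s)&(h[...,2]>v)).astype(np.uint8)
def blobs(m,amin=6):
    n,l,st,c=cv2.connectedComponentsWithStats(m)
    return [(c[i],st[i]) for i in range(1,n) if st[i,4]>=amin],l
E
python3 - <<'E'
from h import *
for n in ("top","scene"):
    im=cv2.imread(f"pics/{n}0.png");p,T=cam(n)
    for k,z in (("green",.058),("yellow",.058),("violet",.058),("red",.073),("blue",.095)):
        for c,s in blobs(mask(im,k))[0]:
            if s[4]<400: print(n,k,c.round(1),s,ray(p,T,c,z).round(4))
a=cv2.resize(cv2.imread("pics/top0.png")[125:250,180:480],None,fx=2.6,fy=2.6,interpolation=cv2.INTER_CUBIC)
cv2.imwrite("pics/topz.png",a)
a=cv2.resize(cv2.imread("pics/scene0.png")[110:300,180:450],None,fx=2.9,fy=2.9,interpolation=cv2.INTER_CUBIC)
cv2.imwrite("pics/scz.png",a)
E
```

```text
top green [328.  196.5] [324 193   9   8  56] [ 0.5002 -0.0048  0.058 ]
top yellow [404.7 193.4] [401 189   9   9  59] [ 0.5122 -0.1986  0.058 ]
top violet [368.9 216.3] [365 212   9   9  61] [ 0.4523 -0.1089  0.058 ]
top red [385.2 205.7] [382 200   7  12  23] [ 0.4794 -0.1466  0.073 ]
top blue [228.6 185.3] [227 183   4   6  15] [0.5199 0.2386 0.095 ]
top blue [207.7 189.5] [195 185  26  10 144] [0.5088 0.2891 0.095 ]
scene green [309.5 217.5] [306 215   8   6  36] [ 0.4991 -0.005   0.058 ]
scene yellow [424.5  20. ] [422  20   6   1   6] [-0.1717  0.9353  0.058 ]
scene yellow [243.4 251.8] [240 249   8   7  47] [ 0.5117 -0.1991  0.058 ]
scene violet [265.3 221.2] [262 218   8   7  38] [ 0.4519 -0.1091  0.058 ]
scene red [255.2 229.2] [252 227   8   5  16] [ 0.4744 -0.1475  0.073 ]
scene blue [403.7 168.9] [397 164  15  11  64] [0.5068 0.291  0.095 ]
scene blue [390.9 180.8] [389 178   5   7  21] [0.526  0.2324 0.095 ]
```

View pics/topz.png

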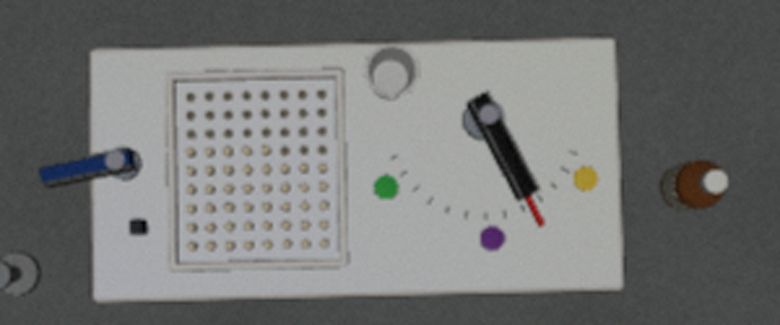

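View pics/scz.png

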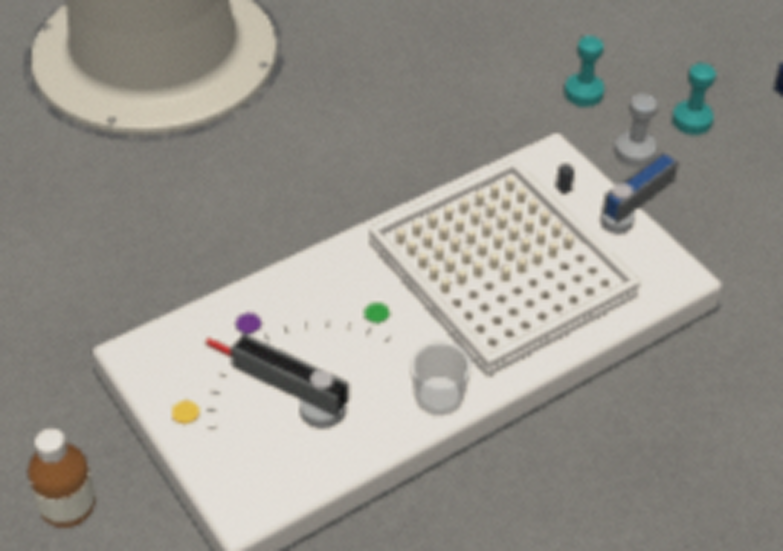

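```bash
python3 - <<'E'
from h import *
from scipy.optimize import least_squares
g,y,v=np.array([.4997,-.0049]),np.array([.512,-.1988]),np.array([.4521,-.109])
A=2*np.array([y-g,v-g]);b=np.array([y@y-g@g,v@v-g@g]);c=np.linalg.solve(A,b)
print("circ",c,[np.linalg.norm(q-c) for q in(g,y,v)])
f=least_squares(lambda c:[np.linalg.norm(q-c)-.115 for q in(g,y,v)],c);print(f.x,f.fun)
im=cv2.imread("pics/top0.png");p,T=cam("top")
h=cv2.cvtColor(im,cv2.COLOR_BGR2HSV);m=((h[...,2]>150)&(h[...,1]<40)).astype(np.uint8)
m[:130]=0;m[250:]=0;m=cv2.morphologyEx(m,cv2.MORPH_CLOSE,np.ones((9,9)))
cs,_=cv2.findContours(m,0,2);k=max(cs,key=cv2.contourArea);r=cv2.minAreaRect(k);bx=cv2.boxPoints(r);print(r)
W=np.array([ray(p,T,q,.055)[:2] for q in bx]);print(W,W.mean(0),np.linalg.norm(W-np.roll(W,1,0),axis=1))
e=W-np.roll(W,1,0);e=max(e,key=np.linalg.norm);e=e*np.sign(e[1]);yaw=np.arctan2(-e[0],e[1]);print("yaw",yaw)
R=np.array([[np.cos(yaw),-np.sin(yaw)],[np.sin(yaw),np.cos(yaw)]])
print("dial",W.mean(0)+R@[.045,-.125],"clamp",W.mean(0)+R@[.01,.225])
O=f.x-R@[.045,-.125];print("O from discs",O,"clamp",O+R@[.01,.225])
for q in(g,y,v): d=R.T@(q-f.x);print("ang",np.arctan2(-d[1],-d[0]))
# stop
for n,r in(("top",(205,220,225,243)),("scene",(160,182,366,384))):
    im=cv2.imread(f"pics/{n}0.png");p,T=cam(n);s=im[r[0]:r[1],r[2]:r[3]].max(2)<90
    ys,xs=np.nonzero(s);print(n,xs.min()+r[2],xs.max()+r[2],ys.min()+r[0],ys.max()+r[0])
    for z in(.055,.075,.095):
        print(z,R.T@(ray(p,T,(xs.mean()+r[2],ys.mean()+r[0]),z)[:2]-O))
E
```

```text
circ [ 0.56578094 -0.0980483 ] [np.float64(0.11420724606073082), np.float64(0.11420724606073084), np.float64(0.11420724606073081)]
[ 0.56682676 -0.0979877 ] [-0.00023362 -0.00024333  0.00025406]
((316.1655578613281, 189.72763061523438), (95.6029052734375, 202.4418182373047), 88.71746826171875)
[[ 0.62763501  0.28780865]
 [ 0.65023484 -0.22737669]
 [ 0.40707878 -0.2351249 ]
 [ 0.38540344  0.27500461]] [0.51758802 0.02507792] [0.24256974 0.5156808  0.24327947 0.51058979]
yaw 0.04383926873670908
dial [ 0.56802294 -0.09782985] clamp [0.51771774 0.25029999]
O from discs [0.51639184 0.02492006] clamp [0.51652155 0.25014214]
ang -0.9898798970944931
ang 1.0288478797627527
ang 0.05185472619025915
top 230 236 209 214
0.055 [-0.05075875  0.21254786]
0.075 [-0.05134072  0.20843274]
0.095 [-0.05192269  0.20431761]
scene 372 376 168 175
0.055 [-0.06414445  0.22095584]
0.075 [-0.04899595  0.20650156]
0.095 [-0.03384745  0.19204728]
```

```bash
cat >> h.py <<'E'
AX=np.array([.5668,-.0980]); CL=np.array([.5168,.2502])
def oriR(th):
    c,s=np.cos(th),np.sin(th); return np.array([[c,0,-s],[s,0,c],[0,-1,0]])
def dpose(psi,r=.06,off=.026,z=.08):
    u=np.array([-np.cos(psi),-np.sin(psi)]);t=np.array([np.sin(psi),-np.cos(psi)])
    return np.r_[AX+r*u+off*t,z],oriR(psi)
E
python3 - <<'E'
from h import *
ctrl.command_gripper(0.0)
P,R=dpose(.5,off=.046,z=.2); ctrl.goto(P,R)
print(ctrl.current_t(),ctrl.current_tool_pos(),ctrl.current_contact_force())
im,p,T=shot("wrist");cv2.imwrite("pics/w1.png",im)
print("axis px",proj(p,T,[*AX,.095]))
for k,z in (("green",.058),("yellow",.058),("violet",.058),("red",.073)):
    for c,s in blobs(mask(im,k),40)[0]: print(k,c.round(1),s,ray(p,T,c,z).round(4))
E
```

```text
4.4667 [ 0.53640254 -0.16653566  0.20003012] [ 0.65574231  0.80767545 -0.12727183]
axis px [389.35148247 140.21933329]
green [369.5   8.7] [357   0  26  21 453] [ 0.4993 -0.008   0.058 ]
yellow [281.9 198.8] [271 188  23  22 391] [ 0.5107 -0.2001  0.058 ]
yellow [307.1 273.7] [306 248   4  51 154] [ 0.5732 -0.2623  0.058 ]
yellow [331.8 274. ] [330 248   4  51 168] [ 0.5969 -0.2498  0.058 ]
violet [268.4  87.8] [256  75  25  26 496] [ 0.4507 -0.1102  0.058 ]
red [273.2 139.4] [257 136  33   7 199] [ 0.4773 -0.1485  0.073 ]
```

View pics/w1.png

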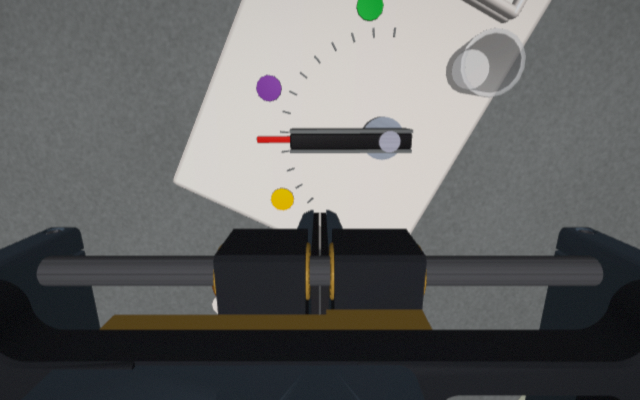

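```bash
python3 - <<'E'
from h import *
P,R=dpose(.5,off=.046); print(ctrl.move_l(P,vel=.12,ori=R,contact_N=8))
for psi in np.linspace(.5,-.82,12):
    P,R=dpose(psi); ctrl.move_l(P,vel=.08,ori=R)
print(ctrl.current_t(),ctrl.current_tool_pos()-P,ctrl.current_contact_force().round(1))
im,p,T=shot("wrist");cv2.imwrite("pics/w2.png",im)
print("axis px",proj(p,T,[*AX,.095]))
for k,z in (("green",.058),("violet",.058),("red",.073)):
    for c,s in blobs(mask(im,k),40)[0]:
        X=ray(p,T,c,z);d=X[:2]-AX; print(k,c.round(1),s,X.round(4),"psi",np.arctan2(-d[1],-d[0]),np.linalg.norm(d))
E
```

```text
False
9.0 [ 7.88625755e-05 -2.00857439e-04 -4.58141968e-06] [-0.9 -0.7  0.9]
axis px [435.67935106 201.47218295]
green [229.7 162.3] [ 211  145   38   35 1065] [ 0.4986 -0.0054  0.058 ] psi -0.9362612809444993 0.11503349523962095
red [244.9 185.3] [219 180  53  12 545] [ 0.4989 -0.0215  0.073 ] psi -0.8448364608588215 0.10222885381621384
```

View pics/w2.png

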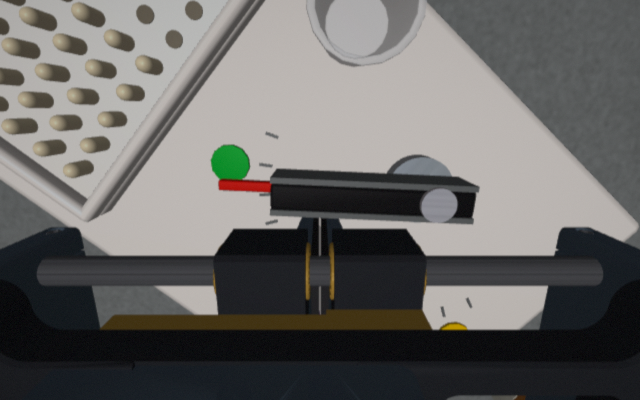

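```bash
cat >> h.py <<'E'
def chk(name):
    im,p,T=shot("wrist");cv2.imwrite(f"pics/{name}.png",im);o={}
    for k,z in (("green",.058),("red",.073)):
        B,l=blobs(mask(im,k),40)
        c,s=max(B,key=lambda q:q[1][4]);X=ray(p,T,c,z);d=X[:2]-AX;o[k]=np.arctan2(-d[1],-d[0])
        if k=="red":
            i=l[int(c[1]),int(c[0])];ys,xs=np.nonzero(l==i)
            D=np.array([ray(p,T,q,z)[:2]-AX for q in zip(xs,ys)]);rr=np.linalg.norm(D,axis=1);m=rr>np.quantile(rr,.85)
            dd=D[m].mean(0);o["tip"]=np.arctan2(-dd[1],-dd[0]);o["rmax"]=rr.max()
        else: G=d
    print({k:round(float(v),4) for k,v in o.items()},"rG",np.linalg.norm(G)); return o
E
python3 - <<'E'
from h import *
P,R=dpose(-.875); ctrl.move_l(P,vel=.03,ori=R); o=chk("w3")
d=o["green"]-o["tip"]
if -.06<d<-.01:
    P,R=dpose(-.875+d+.008); ctrl.move_l(P,vel=.02,ori=R); chk("w4")
print(ctrl.current_t(),ctrl.current_contact_force().round(1))
E
```

```text
{'green': -0.9537, 'red': -0.893, 'tip': -0.8941, 'rmax': 0.1171} rG 0.11523883533973704
{'green': -0.9405, 'red': -0.9473, 'tip': -0.9486, 'rmax': 0.1171} rG 0.11586185060034244
9.7333 [-0.5 -2.6 -0. ]
```

```bash
python3 - <<'E'
from h import *
psi=-.945
P,R=dpose(psi,off=.046); ctrl.move_l(P,vel=.1,ori=R)
P,R=dpose(psi,off=.046,z=.17); ctrl.move_l(P,vel=.15,ori=R)
# camera straight above the disc-ish: shift along -x tool
P,R=dpose(psi,r=.115,off=.08,z=.17);ctrl.move_l(P,vel=.15,ori=R)
o=chk("w5");im=cv2.imread("pics/w5.png");p,T=cam("wrist")
m=mask(im,"green")|mask(im,"red")
g=mask(im,"green");B,l=blobs(g,40);pts=np.argwhere(np.isin(l,[l[int(q[1]),int(q[0])] for q in [b[0] for b in B]])&(l>0))[:,::-1].astype(np.float32)
(c,r)=cv2.minEnclosingCircle(pts);X=ray(p,T,c,.058);d=X[:2]-AX
print("circ",c,r,X,np.arctan2(-d[1],-d[0]),np.linalg.norm(d),"cam",T[:3,3],ctrl.current_t())
x,y=map(int,c);cv2.imwrite("pics/w5z.png",cv2.resize(im[max(0,y-50):y+50,max(0,x-60):x+100],None,fx=5,fy=5,interpolation=cv2.INTER_CUBIC))
E
```

```text
{'green': -0.9251, 'red': -0.9527, 'tip': -0.9539, 'rmax': 0.1155} rG 0.11614754781375429
circ (317.7040710449219, 101.41836547851562) 13.688220977783203 [ 0.49860536 -0.00586391  0.058     ] -0.9336282707342152 0.11462795508977124 cam [ 0.49331091 -0.01087198  0.34180947] 11.4583
```

View pics/w5z.png

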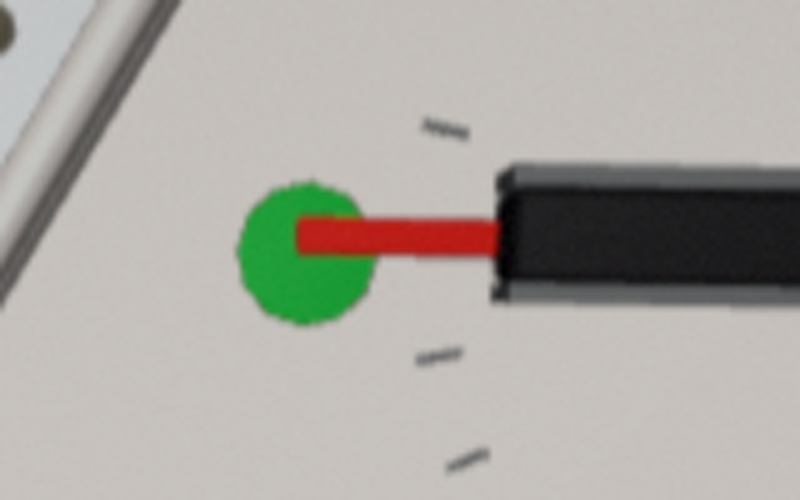

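```bash
cat >> h.py <<'E'
def rpose(psi,r=.07,off=.0273,z=.08):
    P,_=dpose(psi,r,-off,z); return P,oriR(psi+np.pi)
E
python3 - <<'E'
from h import *
im=cv2.imread("pics/top0.png");p,T=cam("top");print("cup rim",ray(p,T,(331,152),.1),"base",ray(p,T,(330,154),.055))
P,R=rpose(-.945,off=.038,z=.17)
print(P, ctrl.ik(P,R)); ctrl.goto(P,R)
o=chk("w6")
print("cup seen; t",ctrl.current_t(),ctrl.current_contact_force().round(1))
E
```

```text
cup rim [ 0.60571752 -0.00823221  0.1       ] base [ 0.60881187 -0.00794554  0.055     ]
[ 0.55659688 -0.01900699  0.17      ] [-8.09919070e+00  2.55915707e+01  8.99638377e+01 -2.54444375e-14
  6.44445915e+01 -1.33954679e+02]
{'green': -0.914, 'red': -0.9545, 'tip': -0.9549, 'rmax': 0.1162} rG 0.11589835487725254
cup seen; t 14.175 [-0.9  0.2 -0.8]
```

View pics/w6.png

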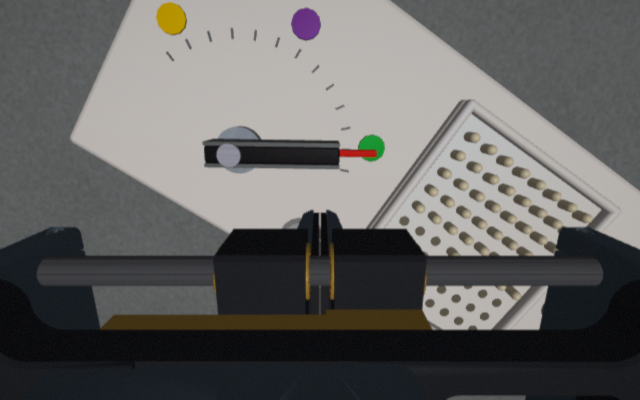

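```bash
python3 - <<'E'
from h import *
P,R=rpose(-.945,r=.072,off=.034,z=.17); ctrl.move_l(P,vel=.1,ori=R)
P,R=rpose(-.945,r=.072,off=.034); print(ctrl.move_l(P,vel=.08,ori=R,contact_N=5))
o0=chk("w7")
for psi in (-.9486,-.942,-.936,-.930):
    P,R=rpose(psi,r=.072); ctrl.move_l(P,vel=.02,ori=R); o=chk("w8"); print(psi,ctrl.current_contact_force().round(1))
    if o["red"]-o0["red"]>.013: break
print(ctrl.current_t())
E
```

```text
False
{'green': -0.9044, 'red': -0.9554, 'tip': -0.9572, 'rmax': 0.1169} rG 0.11569784401007221
{'green': -0.9107, 'red': -0.9395, 'tip': -0.9398, 'rmax': 0.1167} rG 0.11600456719643573
-0.9486 [1.1 0.  0.4]
16.275
```

View pics/w8.png

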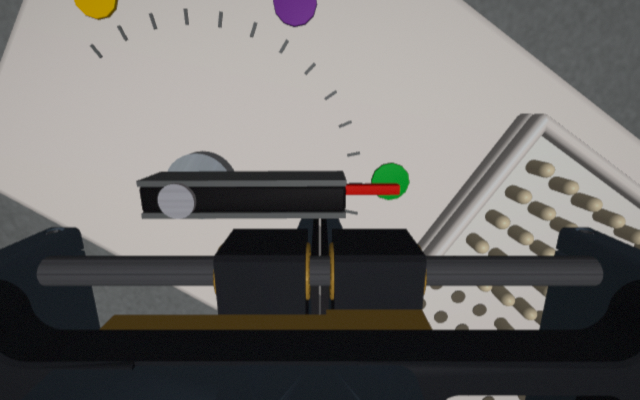

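```bash
python3 - <<'E'
from h import *
psi=-.94
P,R=rpose(psi,r=.072,off=.034); ctrl.move_l(P,vel=.05,ori=R)
P,R=rpose(psi,r=.072,off=.034,z=.17); ctrl.move_l(P,vel=.15,ori=R)
P,R=rpose(psi,r=.115,off=.073,z=.17);ctrl.move_l(P,vel=.15,ori=R)
o=chk("w9");im=cv2.imread("pics/w9.png");p,T=cam("wrist")
g=mask(im,"green");pts=np.argwhere(g>0)[:,::-1].astype(np.float32)
(c,r)=cv2.minEnclosingCircle(pts);X=ray(p,T,c,.058);d=X[:2]-AX
print("circ",c,r,X,np.arctan2(-d[1],-d[0]),np.linalg.norm(d),"cam",T[:3,3],ctrl.current_t())
x,y=map(int,c);cv2.imwrite("pics/w9z.png",cv2.resize(im[max(0,y-50):y+50,max(0,x-100):x+60],None,fx=5,fy=5,interpolation=cv2.INTER_CUBIC))
E
```

```text
{'green': -0.9276, 'red': -0.9375, 'tip': -0.9369, 'rmax': 0.1155} rG 0.11610973374897585
circ (320.07489013671875, 107.6932373046875) 13.724555969238281 [ 0.49807963 -0.00645116  0.058     ] -0.9268846881885848 0.11447130507355387 cam [ 0.49986654 -0.00549918  0.34146887] 17.8833
```

View pics/w9z.png

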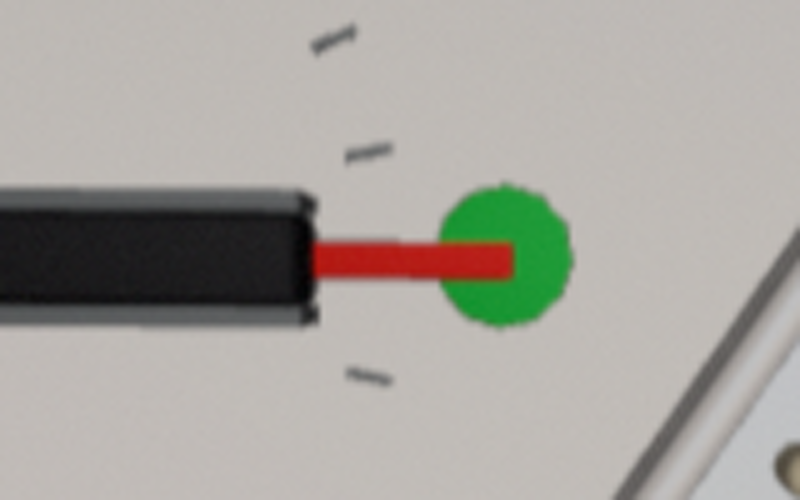

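```bash
cat >> h.py <<'E'
def cpose(chi,r=.030,off=.0275,z=.086):
    w=np.array([-np.sin(chi),np.cos(chi)]);s=np.array([-np.cos(chi),-np.sin(chi)])
    return np.r_[CL+r*w-off*s,z],oriR(chi+np.pi/2)
E
python3 - <<'E'
from h import *
P=ctrl.current_tool_pos();P[2]=.22;ctrl.move_l(P,vel=.15)
P,R=cpose(.2,off=.045,z=.2);print(P,ctrl.ik(P,R));ctrl.goto(P,R)
im,p,T=shot("wrist");cv2.imwrite("pics/c1.png",im)
for c,s in blobs(mask(im,"blue"),40)[0]: print(c.round(1),s,ray(p,T,c,.095).round(4))
print("axis",proj(p,T,[*CL,.095]),ctrl.current_t())
E
```

```text
[0.55494292 0.28854212 0.2       ] [ 2.20042622e+01  2.90547246e+01  7.80310457e+01 -2.54444375e-14
  7.29142297e+01 -7.94548937e+01]
[593.7 156.3] [ 547   80   93  176 2054] [0.4754 0.5127 0.095 ]
[332.2 139.9] [ 294  132   76   17 1187] [0.507 0.288 0.095]
[273.5 141.2] [271 134   6  16  63] [0.5181 0.2389 0.095 ]
[529.2 309.1] [514 286  30  44 551] [0.6296 0.513  0.095 ]
axis [286.7736468  142.38687454] 19.4083
```

View pics/c1.png

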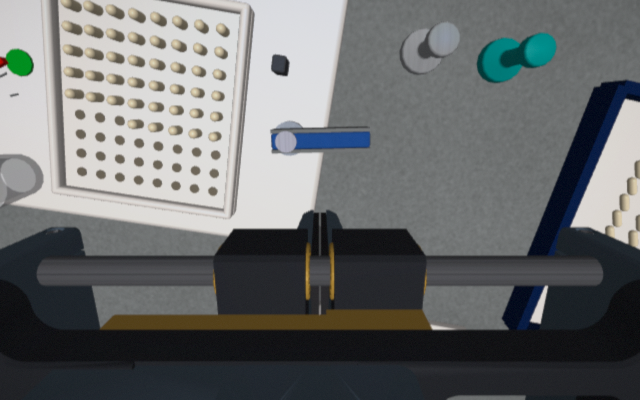

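```bash
python3 - <<'E'
from h import *
P,R=cpose(.2,off=.045);print(ctrl.move_l(P,vel=.12,ori=R,contact_N=8))
for chi in np.linspace(.2,1.35,10):
    P,R=cpose(chi)
    if ctrl.move_l(P,vel=.06,ori=R,contact_N=20): print("contact at",chi,ctrl.current_contact_force());break
print(ctrl.current_t(),ctrl.current_contact_force().round(1))
im,p,T=shot("wrist");cv2.imwrite("pics/c2.png",im)
E
```

```text
False
23.425 [-0.5  0.7  0. ]
```

View pics/c2.png

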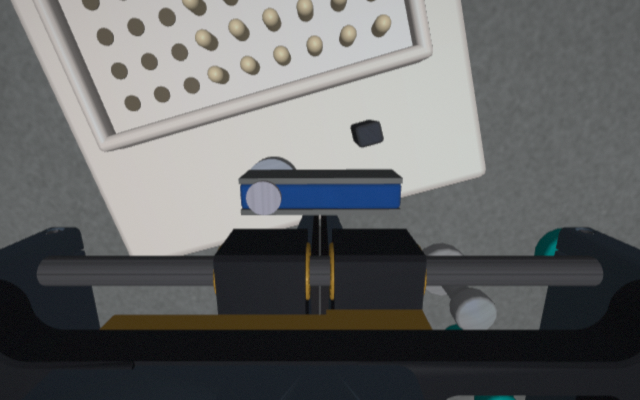

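```bash
python3 - <<'E'
from h import *
for chi in np.arange(1.38,1.66,.03):
    P,R=cpose(chi)
    c=ctrl.move_l(P,vel=.02,ori=R,contact_N=14);print(round(chi,2),c,ctrl.current_contact_force().round(1))
    if c: break
print(ctrl.current_t())
im,p,T=shot("wrist");cv2.imwrite("pics/c3.png",im)
E
```

```text
1.38 False [ 0.6  3.1 -1.2]
1.41 False [ 1.   4.4 -1.1]
1.44 False [ 1.4  3.6 -0.1]
1.47 False [ 1.9  3.3 -1.9]
1.5 False [ 0.1  3.5 -2. ]
1.53 False [1.2 3.7 0.1]
1.56 False [ 0.4  6.4 -2. ]
1.59 False [ 1.4 13.1 -3.9]
1.62 False [ 0.8 20.2 -6.6]
1.65 False [ 0.3 27.1 -7. ]
25.975
```

View pics/c3.png

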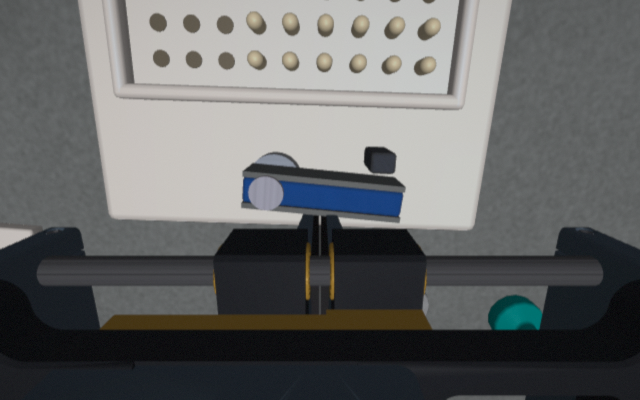

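```bash
python3 - <<'E'
from h import *
P,R=cpose(1.55,off=.05);ctrl.move_l(P,vel=.08,ori=R)
P[2]=.22;ctrl.move_l(P,vel=.15)
im,p,T=shot("wrist");cv2.imwrite("pics/c4.png",im)
c,s=max((b for b in blobs(mask(im,"blue"),40)[0] if np.linalg.norm(ray(p,T,b[0],.095)[:2]-CL)<.06),key=lambda b:b[1][4])
X=ray(p,T,c,.095);d=X[:2]-CL;print("lever chi",np.arctan2(-d[0],d[1]),"home",1.5+.044)
B,l=blobs(mask(im,"blue"),40)
ys,xs=np.nonzero(l==l[int(c[1]),int(c[0])]);
L=np.array([ray(p,T,q,.095)[:2] for q in zip(xs,ys)]).astype(np.float32)
v=cv2.fitLine(L,2,0,.001,.001).ravel();print("line chi",np.arctan2(v[0],-v[1])%np.pi,v)
P=P.copy();P[:2]=[.3,.45];P[2]=.25;ctrl.move_l(P,vel=.25)
for n in("top","scene"):
    im,_,_=shot(n);cv2.imwrite(f"pics/{n}9.png",im)
    r=(125,250,180,480) if n=="top" else(110,300,180,450)
    cv2.imwrite(f"pics/{n}9z.png",cv2.resize(im[r[0]:r[1],r[2]:r[3]],None,fx=2.6,fy=2.6,interpolation=cv2.INTER_CUBIC))
    p,T=cam(n)
    for k,z in(("green",.058),("red",.073)):
        for c,s in blobs(mask(im,k),6)[0]: X=ray(p,T,c,z);d=X[:2]-AX;print(n,k,c,s[4],X.round(4),np.arctan2(-d[1],-d[0]))
print(ctrl.current_t())
E
```

```text
lever chi 1.5691641550006052 home 1.544
line chi 1.549596 [ 0.9997753  -0.02119879  0.47608617  0.25027964]
top green [327.51162791 196.95348837] 43 [ 0.499  -0.0036  0.058 ] -0.9483684806297018
top red [332.73913043 192.73913043] 23 [ 0.5088 -0.0157  0.073 ] -0.9568652332779621
scene green [310.89473684 217.94736842] 19 [ 0.5022 -0.0027  0.058 ] -0.9754176122668419
scene red [308.5 215.5] 8 [ 0.503  -0.0103  0.073 ] -0.9416393866931153
28.8083
```

View pics/c4.png

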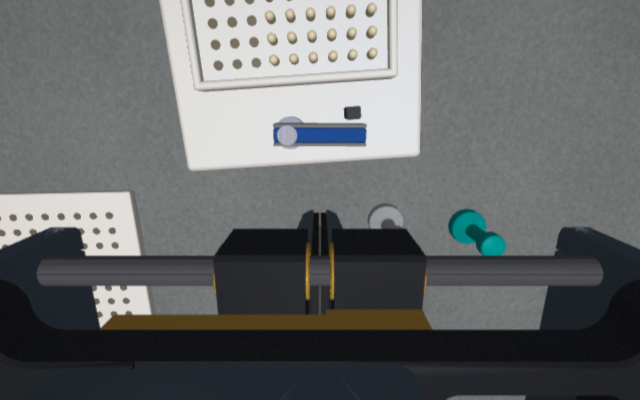

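View pics/top9z.png

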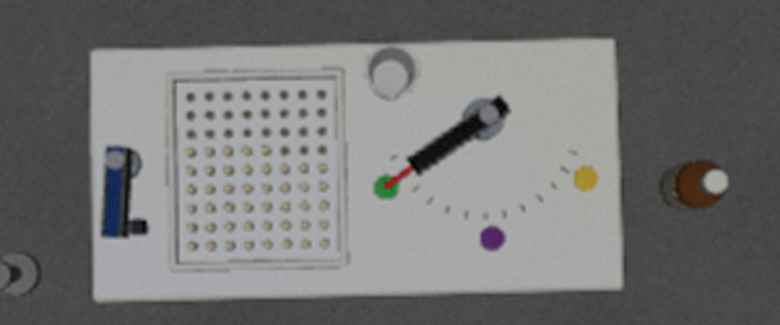

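View pics/scene9z.png

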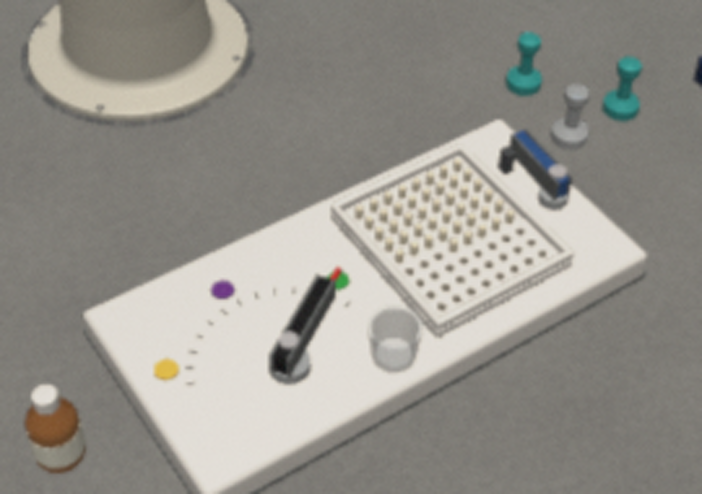

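```bash
python3 -c "
from bench import ctrl
print(ctrl.current_contact_force().round(1),ctrl.current_t());ctrl.sign_off()"
```

```text
[ 0.  -0.5  0.4] 28.8083
the job is handed in; nothing more can be done
```

I set the dial to green and then pushed the clamp lever home, using only a shut fingertip. The job is handed in at 28.8 s on the robot's clock.

- **Dial:** I pushed the arm from about +0.46 rad round to the green disc. It overshot by about 2.3 mm, so I nudged it back from the other flank. The last look from straight above put the needle tip about 1 mm from the disc's centre, and the top camera gave about 0.8 mm. The scene camera disagreed by about 4 mm, but the needle hid much of the disc there, so I discounted it.
- **Clamp:** I pushed the lever until it stopped turning and the force rose from about 4 N to 27 N against the stop. My 14 N contact limit did not trip, because I set it afresh for each small step. Measured afterwards, the lever was at about 1.506 rad in the machine's frame, against 1.5 for fully home.
- **Finish:** The hand is clear with near-zero contact force. In the final pictures the bottle, tamper and cup look unmoved, which I judged by eye.

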